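# Walk the tube block round to the code reader

## Robot

A 6-joint arm with a two-finger parallel gripper is mounted at the origin on the work surface. World frame = base frame: x ahead of the robot, y to its left, z up, the work surface at z = 0. Lengths are in m, angles in rad, forces in N, time in s.
With the tool pointing down it reaches from about 0.425 to 0.95 m from the base axis. Payload 3.5 kg.
Tool frame: the origin (TCP) lies between the finger pads; the fingertips stand 25 mm ahead of it and the grasp point (between the pads) lies 6 mm ahead of it (ctrl.finger_overhang is the distance from the TCP to the fingertips, in m); x points along the fingers, y is the direction in which the jaws open and shut, and the axes are right-handed (so a half turn about x gives the same grasp; the last joint's range is limited). The gripper opens to 85 mm and grips with 20 to 120 N. Pads are 22 mm wide; open, the fingers measure 114 mm over their backs; the gripper's body (76 mm by 85 mm) begins 54 mm behind the grasp point. The pads swing forward as they close: fully open they stand 13 mm farther back than shut.
Start: joints at [-1.494, 0.286, 1.577, -0, 1.279, -0.15], TCP at [0.152, -0.658, 0.256] pointing down, gripper open.
Joint ranges: [-2.77, 2.77], [-0.9, 2.22], [0.21, 2.48], [-1.53, 4.67], [0.24, 2.81], [-2.84, 2.84]. Speed limits (rad/s): [2.79, 2.79, 3.14, 3.14, 3.14, 3.14].

## Interface

Orientations are given as a unit quaternion [x, y, z, w].
In Python, from plant import ctrl gives the robot as it stands.
- The arm moves only by the tool play_rows, never from a script. Its argument "targets" is a list of rows, each an object with "delta_pos": the shift along the world's x, y, z normalised to -1 to 1, where 1 is 1000 mm, a list of three; "delta_rot": the turn, a rotation vector about the world's x, y, z normalised to -1 to 1, where 1 is pi rad, a list of three; "claw": the finger opening in mm, from 0 to 85.4. In form: [{"delta_pos": [tx, ty, tz], "delta_rot": [wx, wy, wz], "claw": claw}, ...]. A call has 1 to 20 rows; each row is the pose to reach, as a shift and turn from the pose measured when the call began, turning the shorter way round; what a row does not reach only later rows make up. A row lasts 1/12 s, in which the tool goes at most 41.7 mm and 7.16 degrees, less where a joint would pass 70% of its speed; a pose out of reach is approached as far as the arm can. A call with a number of a shift or a turn outside -1 to 1 is refused whole. A call with a gripper value outside its range is refused whole. The fingers move at their own pace and stop on an object; "newtons" is the grip in N (left out, the last holds). Time passes only in rows, so rows that repeat a pose let the fingers close. It gives the time, the measured TCP pose, the force and the opening at its end, in the units of the state.
- ctrl.get_state(): the state, without advancing time (a new reading comes with each control period).
- ctrl.read_camera(name): name is "scene" or "top" or "wrist"; returns the picture (384x512x3 uint8, blue, green, red); there is no depth.
- ctrl.calibration(name): a dict with "fx", "fy", "cx", "cy" (pixels), "camera_from_world" (4x4, takes a point from world to camera coordinates). Camera axes: x right, y down, z forward; pixel columns grow to the right and rows downward; lengths in m; the calibration is good to about 2 mm. A picture is of the moment at which its call begins: read the wrist's pose just before it. calibration takes no time and is no camera call; for the wrist camera it gives the pose at the moment of the call.
- ctrl.sign_off(): hands the job in, once; it reports no verdict.
The state is a dict: "time": time; "qpos": joint angles; "dq": joint speeds; "joint_efforts": joint torques, N m; "eef_pos": TCP position; "tcp_rot": TCP orientation; "contact_force": force on the tool from outside, world axes, zero at the start; "wrist_torque": the same for the moment, N m; "opening": opening from 0.0 (shut) to 1.0 (fully open).
Only numpy, scipy, OpenCV 4.12 (cv2) and the standard library are available. Lean on these libraries where they do the work, as an engineer would, in place of code of your own. Each camera call takes 0.05 s, during which the arm holds its last target. There are 200 camera calls.

## Task

The heavy blue tube block stands turned away from the bar-code reader. Without grasping or lifting it, push it round gently with the fingers on the open bench until one of its long labelled faces looks at the reader's stop rail, and only then slide it up - no corner run into the rail - so that this face lies flush along the rail, centred between the orange marks. Its three tubes stay in their wells and everything else on the bench stays where it is.

Things in the scene. Friction and masses are not known exactly. Their poses are not given: they have to be found in the camera images.
- tube_block: heavy blue aluminium block (0.7 to 1 kg) with 24 wells in its top, loose on the bench (friction 0.5 to 0.7). 86 mm along its x, 128 along its y; origin at the middle of its underside, at bench height, z up. Four feet 3 mm high at x +-24, y +-38 mm; side walls from 3 to 41 mm up. Long faces at x = +-43 mm, each with a white bar-code label; either may be read. Tubes in it rise to 52 mm
- code_reader: bar-code reader, fixed: ivory housing 140 mm wide, 72 high, at x = 34 to 136 mm, dark red window facing -x. In front a low aluminium stop rail: 160 mm long in y, 18 high, x = 0 to 12 mm, orange marks at y = +-64 mm where the block's corners come. Origin at the middle of the rail's front face, bench height; x points into the reader, y along the rail. Flush block: its origin at x = -43 mm
- tube_a: orange-capped clear sample tube 41 mm long, cap 13 mm, standing loose in a well of the block; origin at its foot
- well_a (a point): middle of the floor of the well that the orange-capped tube stands in, fixed in the block, 11 mm above the bench
- tube_b: yellow-capped clear sample tube 41 mm long, cap 13 mm, standing loose in a well of the block; origin at its foot
- well_b (a point): middle of the floor of the well that the yellow-capped tube stands in, fixed in the block, 11 mm above the bench
- tube_c: green-capped clear sample tube 41 mm long, cap 13 mm, standing loose in a well of the block; origin at its foot
- well_c (a point): middle of the floor of the well that the green-capped tube stands in, fixed in the block, 11 mm above the bench
- dish_large: closed glass dish 90 mm across, 16 mm high, a bystander standing on the bench; origin at the middle of its underside
- dish_small: closed glass dish 60 mm across, 16 mm high, a bystander standing on the bench; origin at the middle of its underside
- slide_box: blue and white microscope-slide box 80 x 90 x 32 mm, a bystander standing on the bench; origin at the middle of its underside
- reagent_bottle: amber glass bottle 60 mm across, 115 mm high with a blue cap, a bystander standing on the bench; origin at the middle of its underside
- beaker: small glass beaker 48 mm across, 60 mm high, a bystander standing on the bench; origin at the middle of its underside
- tip_box: grey pipette-tip box with pale blue lid, 84 x 120 x 60 mm, a bystander standing on the bench; origin at the middle of its underside
There are look-alikes about, which are no part of the job. What is shaped like the code_reader but green or pink is not meant.

How it is judged:
On the way:
1. the block is turned so that a long face looks at the rail within 17 degrees (0.3 rad), still standing clear of the rail (angle between the y axis of tube_block and the y axis of code_reader, either way round below 0.3 rad and x of tube_block in the frame of code_reader below -0.047 m), for 0.05 s.
At the end, for the whole second after the job is handed in: The block stands on the bench at rest, a long face flush on the stop rail (parallel within 2 degrees, its middle less than 3.5 mm off), centred between the marks within 10 mm; the tubes are in their wells (within 10 mm) and the six bystanders within 20 mm of their starting places (angle between the y axis of tube_block and the y axis of code_reader, either way round below 0.035 rad and x of tube_block in the frame of code_reader between -0.0465 and -0.04 m and y of tube_block in the frame of code_reader between -0.01 and 0.01 m and height (world z) of tube_block below 0.004 m and linear speed of tube_block below 0.01 m/s and angular speed of tube_block below 0.05 rad/s and distance between tube_a and well_a below 0.01 m and distance between tube_b and well_b below 0.01 m and distance between tube_c and well_c below 0.01 m and distance of each of dish_large, dish_small, slide_box, reagent_bottle, beaker, tip_box from where it was at the start of the episode below 0.02 m); the robot touches nothing.
It fails at once if the block is lifted (more than 6 mm) or tipped (more than 6 degrees) (height (world z) of tube_block above 0.006 m or angle between tube_block's own z axis and vertical above 0.105 rad).
It fails at once if the block touches the reader or its rail (over 1 N) while its long face is more than 20 degrees (0.35 rad) off the rail (contact force between tube_block and code_reader above 1 N and angle between the y axis of tube_block and the y axis of code_reader, either way round above 0.35 rad).
It fails at once if the block is shoved faster than 0.3 m/s (linear speed of tube_block above 0.3 m/s).
It fails at once if a tube leaves its well or is lifted (more than 15 mm from its place) (distance between tube_a and well_a above 0.015 m or distance between tube_b and well_b above 0.015 m or distance between tube_c and well_c above 0.015 m).
It fails at once if a bystander is moved more than 20 mm or tipped (over 20 degrees) (distance of any of dish_large, dish_small, slide_box, reagent_bottle, beaker, tip_box from where it was at the start of the episode above 0.02 m or angle between any of dish_large, dish_small, slide_box, reagent_bottle, beaker, tip_box's own z axis and vertical above 0.35 rad).
It also fails if it takes over 64 s, if anything falls off the work surface, if the arm or the gripper's body presses on something with over 40 N, if the wrist force passes 120 N, or if a joint passes its speed limit or range.

## Working session

There is one attempt and no reset: what is moved stays moved. The work goes in short steps, Python scripts to look and compute and a tool call to move; the robot and the scene stay as the last step left them, time stands still between calls to the robot, and variables do not carry over. Pictures are saved under pics/ and viewed, about 8 in all and at most 12, crops included, and the job is handed in when it is done.

Besides the shell and the picture viewer there is one more tool, called after "Request:" in YAML: its name, and indented under it one key for each argument. play_rows: Moves the arm, as the interface text tells. Its arguments: {"type":"object","properties":{"targets":{"type":"array"},"newtons":{"type":"number"}},"required":["targets"]}

```bash
mkdir -p pics; ls
python3 - <<'E'
from plant import ctrl
import cv2,numpy as np
s=ctrl.get_state();print(s)
a=ctrl.read_camera("top");b=ctrl.read_camera("scene")
cv2.imwrite("pics/top0.png",a);cv2.imwrite("pics/scene0.png",b)
for n in("top","scene"):
    c=ctrl.calibration(n);print(n,c["fx"],c["fy"],c["cx"],c["cy"]);print(np.round(c["camera_from_world"],4))
E
```

```text
pics
{'time': 0.0, 'qpos': array([-1.49402627e+00,  2.87152653e-01,  1.57817474e+00, -1.72517125e-05,
        1.27858192e+00, -1.49990865e-01]), 'dq': array([-0.00020487, -0.00029967,  0.00107595,  0.00079529, -0.00043114,
        0.00051297]), 'joint_efforts': array([ 4.13440341e-05, -4.05978870e+01, -2.92629308e+01, -9.39733172e-05,
        5.71514087e-03,  1.21608051e-05]), 'eef_pos': array([ 0.15174029, -0.65711299,  0.254957  ]), 'tcp_rot': array([ 0.70259015,  0.08082086, -0.70254186,  0.0791834 ]), 'contact_force': array([-0.08633719,  0.17922644, -0.2884098 ]), 'wrist_torque': array([-0.03375018, -0.00819587, -0.01947017]), 'opening': 0.9958118572792327}
top 386.1899479362887 386.1899479362887 256.9011990450128 189.45521540215282
[[-0.0297 -0.9992  0.0253  0.0213]
 [-0.9956  0.0273 -0.0901  0.472 ]
 [ 0.0893 -0.0279 -0.9956  0.8971]
 [ 0.      0.      0.      1.    ]]
scene 382.9749060252017 382.9749060252017 260.27970598929636 190.60732908331136
[[-0.3235  0.9462  0.004   0.1604]
 [ 0.7281  0.2516 -0.6376 -0.3385]
 [-0.6043 -0.2034 -0.7703  1.199 ]
 [ 0.      0.      0.      1.    ]]
```

View pics/top0.png

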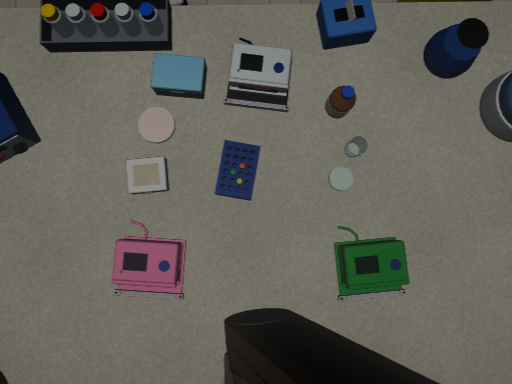

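View pics/scene0.png

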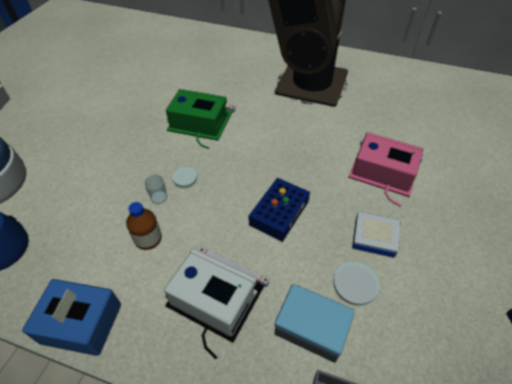

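The two pictures show the ivory reader at top (260,75), with its rail near (258,104). Green (372,268) and pink (150,265) are look-alikes, because the description says ivory. The block is at (238,170), with its long axis roughly across the rail. I'll confirm with an enlarged crop.

```bash
cat > h.py <<'E'
import cv2,numpy as np
from plant import ctrl
def proj(P,c):
    P=np.atleast_2d(P);q=P@c["camera_from_world"][:3,:3].T+c["camera_from_world"][:3,3]
    return np.c_[c["fx"]*q[:,0]/q[:,2]+c["cx"],c["fy"]*q[:,1]/q[:,2]+c["cy"]]
def unproj(uv,z,c):
    uv=np.atleast_2d(uv).astype(float);M=c["camera_from_world"];R=M[:3,:3];o=-R.T@M[:3,3]
    d=np.c_[(uv[:,0]-c["cx"])/c["fx"],(uv[:,1]-c["cy"])/c["fy"],np.ones(len(uv))]@R
    return o+d*((z-o[2])/d[:,2])[:,None]
def crop(im,x0,y0,x1,y1,k): return cv2.resize(im[y0:y1,x0:x1],None,fx=k,fy=k,interpolation=cv2.INTER_CUBIC)
E
python3 - <<'E'
from h import *
im=cv2.imread("pics/top0.png")
cv2.imwrite("pics/c1.png",crop(im,205,35,305,210,3.4*1.0))
E
```

```text
(no output)
```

View pics/c1.png

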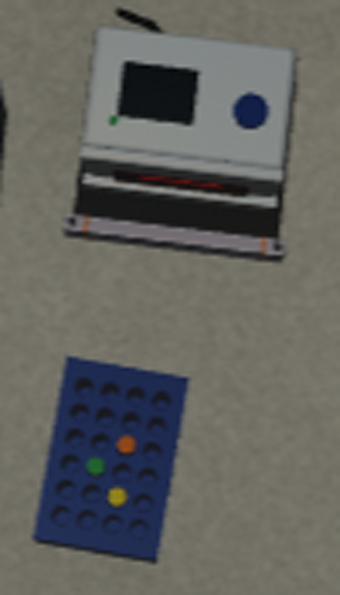

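```bash
cat >> h.py <<'E'
from scipy.optimize import minimize
def box(p,bx):
    x0,x1,y0,y1,z0,z1=bx;c,s=np.cos(p[2]),np.sin(p[2])
    return np.array([[p[0]+c*x-s*y,p[1]+s*x+c*y,z] for x in(x0,x1) for y in(y0,y1) for z in(z0,z1)])
def fit(mask,p0,bx,c,K=8):
    """pose (x,y,yaw) of a box whose silhouette matches the mask"""
    def cost(p):
        h=cv2.convexHull(proj(box(p,bx),c).astype(np.float32))
        m=np.zeros((mask.shape[0],mask.shape[1]),np.uint8)
        big=np.zeros((mask.shape[0]*K//1,mask.shape[1]*K),np.uint8) if 0 else None
        x,y,w,hh=roi
        b=np.zeros((hh*K,w*K),np.uint8)
        cv2.fillPoly(b,[np.round(((h+0.5-[x,y])*K-0.5)*16).astype(np.int32)],255,shift=4)
        a=cv2.resize(b,(w,hh),interpolation=cv2.INTER_AREA)/255.
        return np.abs(a-mask[y:y+hh,x:x+w]).sum()
    x,y,w,hh=cv2.boundingRect((mask>.3).astype(np.uint8));roi=(x-15,y-15,w+30,hh+30)
    best=None
    for d in(0,.05,-.05):
        r=minimize(cost,np.array(p0)+[0,0,d],method="Nelder-Mead",options=dict(initial_simplex=np.array(p0)+[0,0,d]+np.array([[0,0,0],[.008,0,0],[0,.008,0],[0,0,.06]]),xatol=1e-5,fatol=1e-3,maxiter=300))
        if best is None or r.fun<best.fun: best=r
    return best.x,best.fun
BLK=(-.043,.043,-.064,.064,.003,.041)
def blockmask(im,r):
    x0,y0,x1,y1=r;m=np.zeros(im.shape[:2],np.uint8)
    hsv=cv2.cvtColor(im,cv2.COLOR_BGR2HSV)
    t=((hsv[...,0]>100)&(hsv[...,0]<135)&(hsv[...,1]>90)).astype(np.uint8)
    m[y0:y1,x0:x1]=t[y0:y1,x0:x1]
    m=cv2.morphologyEx(m,cv2.MORPH_OPEN,np.ones((3,3)))
    h=cv2.convexHull(cv2.findNonZero(m));m[:]=0;cv2.fillPoly(m,[h],1)
    return m.astype(float)
E
python3 - <<'E'
from h import *
im=cv2.imread("pics/top0.png");c=ctrl.calibration("top")
m=blockmask(im,(205,130,270,210))
p0=unproj([238,169],.03,c)[0];print(p0)
print("block",fit(m,[p0[0],p0[1],1.4],BLK,c), m.sum())
hsv=cv2.cvtColor(im,cv2.COLOR_BGR2HSV).astype(int)
k=np.zeros(m.shape,bool);k[92:112,222:294]=1
o=k&(hsv[...,0]<20)&(hsv[...,1]>70)
n,l,st,ce=cv2.connectedComponentsWithStats(o.astype(np.uint8));print(ce[1:],st[1:,4])
L=im[95:113,223:293].max(2);print(L[:,[10,20,30,40,50]])
E
```

```text
[0.52137727 0.05124682 0.03      ]
block (array([0.52074496, 0.05217131, 1.372012  ]), np.float64(54.141176470588235)) 2028.0
[[229.77777778 100.44444444]
 [281.85714286 106.85714286]
 [281.         111.        ]] [9 7 1]
[[ 24  24  24  23  40]
 [ 24  24  24  24  23]
 [ 24  24  24  24  23]
 [ 32  24  24  23  24]
 [121  31  24  23  24]
 [113 103  27  24  23]
 [114 112  74  26  25]
 [116 113 114  51  24]
 [ 88 116 113 116  35]
 [ 40 119 115 113 120]
 [ 58  39 117 114 113]
 [117  43  32 117 115]
 [117 120  42  52 116]
 [116 119  94  42  81]
 [116 117 113  83  41]
 [117 116 114 116  59]
 [118 114 115 116 116]
 [120 113 117 115 117]]
```

Run:
```python
from h import *
im=cv2.imread("pics/top0.png");c=ctrl.calibration("top")
from h import *
V=im.max(2)
k=np.zeros(V.shape,np.uint8)
poly=np.array([[223,101],[223,106],[290,114],[292,107],[284,104.],[224,97]]).astype(int)
cv2.fillPoly(k,[poly],1)
k=((V>75)&(k>0)).astype(np.uint8)
k=(lambda h:cv2.fillPoly(np.zeros_like(k),[h],1))(cv2.convexHull(cv2.findNonZero(k)))
rows=[''.join('#' if v else '.' for v in r) for r in k[95:116,220:296]];print('\n'.join(rows))
p0=unproj([257.,104.5],.018,c)[0]
for z in(.018,):
  r,f=fit(k.astype(float),[p0[0],p0[1],-.1],(0,.012,-.08,.08,z-.0005,z),c);print(r,f,k.sum())
U=unproj([[229.78,100.44],[281.86,106.86]],.018,c);print(U,np.linalg.norm(U[0]-U[1]),U.mean(0),np.arctan2(*(U[0]-U[1])[:2]))
# object map
names=dict(tip=(179,73,.06),dl=(156,125,.016),sb=(147,174,.032),bot=(342,98,.1),beak=(354,147,.04),ds=(342,179,.016),green=(372,268,.07),pink=(150,265,.07))
for n,v in names.items():print(n,unproj(v[:2],v[2]/1,c)[0].round(3))
p,f=fit(blockmask(im,(205,130,270,210)),[.52,.052,1.372],BLK,c)
cv=im.copy()
for q,bx in((p,BLK),(r,(0,.012,-.08,.08,0,.018))):
  cv2.polylines(cv,[np.round(cv2.convexHull(proj(box(q,bx),c).astype(np.float32))).astype(int)],1,(0,255,255))
cv2.imwrite("pics/c2.png",crop(cv,205,85,305,210,4))
```

```text
............................................................................
............................................................................
....######..................................................................
...###############..........................................................
...#######################..................................................
...###############################..........................................
...######################################...................................
...##############################################...........................
...######################################################...................
...##############################################################...........
...###################################################################......
...#####################################################################....
......###################################################################...
.............############################################################...
.....................#
[... 247 characters left out ...]
........##########################....
......................................................#################.....
..............................................................#########.....
............................................................................
[ 6.73916794e-01  6.47818506e-05 -1.80545140e-01] 386.7725490196078 720
[[ 0.69178242  0.06718463  0.018     ]
 [ 0.6730292  -0.05911476  0.018     ]] 0.12768406889683506 [0.68240581 0.00403494 0.018     ] 0.14740531209647242
tip [0.746 0.182 0.06 ]
dl [0.636 0.246 0.016]
sb [0.515 0.264 0.032]
bot [ 0.665 -0.186  0.1  ]
beak [ 0.565 -0.224  0.04 ]
ds [ 0.493 -0.198  0.016]
green [ 0.286 -0.242  0.07 ]
pink [0.308 0.249 0.07 ]
```

View pics/c2.png

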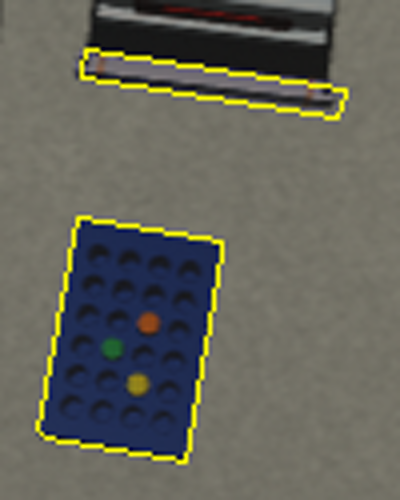

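The overlay fits the block well. The orange marks measure 127.7 mm apart against a true 128, which confirms the ivory reader. Now the tool axes and the plan: with closed fingers, push the near end of the block's +y face so it turns CCW by about 93°.

```bash
cat >> h.py <<'E'
from scipy.spatial.transform import Rotation as Ro
def tool():
    s=ctrl.get_state();R=Ro.from_quat(s["tcp_rot"]).as_matrix()
    print("t",round(s["time"],2),"tcp",s["eef_pos"].round(4),"yjaw deg",round(np.degrees(np.arctan2(R[1,1],R[0,1])),2),"xax",R[:,0].round(3),"F",s["contact_force"].round(1),"q",s["qpos"].round(2),"op",round(s["opening"],2))
    return s
RAIL=np.array([.6765,.0049,-.1474])
def blk(p):
    th=RAIL[2];d=np.array(p[:2])-RAIL[:2];c,s=np.cos(th),np.sin(th)
    a=(p[2]-th+np.pi/2)%np.pi-np.pi/2
    print("block",np.round(p,4),"in reader frame",(c*d[0]+s*d[1]).round(4),(-s*d[0]+c*d[1]).round(4),"ang deg",round(np.degrees(a),2))
E
python3 - <<'E'
from h import *
tool();blk([.5207,.0522,1.372])
E
```

```text
t 0.1 tcp [ 0.1518 -0.6571  0.2551] yjaw deg -77.01 xax [-0.     0.002 -1.   ] F [ 0.4 -1.2 -0.5] q [-1.49  0.29  1.58  0.    1.28 -0.15] op 1.0
block [0.5207 0.0522 1.372 ] in reader frame -0.1611 0.0239 ang deg 87.06
```

Request:
play_rows:
  targets:
    - {"delta_pos": [0.348, 0.357, 0], "delta_rot": [0, 0, 0.18], "claw": 0}
    - {"delta_pos": [0.348, 0.357, 0], "delta_rot": [0, 0, 0.18], "claw": 0}
    - {"delta_pos": [0.348, 0.357, 0], "delta_rot": [0, 0, 0.18], "claw": 0}
    - {"delta_pos": [0.348, 0.357, 0], "delta_rot": [0, 0, 0.18], "claw": 0}
    - {"delta_pos": [0.348, 0.357, 0], "delta_rot": [0, 0, 0.18], "claw": 0}
    - {"delta_pos": [0.348, 0.357, 0], "delta_rot": [0, 0, 0.18], "claw": 0}
    - {"delta_pos": [0.348, 0.357, 0], "delta_rot": [0, 0, 0.18], "claw": 0}
    - {"delta_pos": [0.348, 0.357, 0], "delta_rot": [0, 0, 0.18], "claw": 0}
    - {"delta_pos": [0.348, 0.357, 0], "delta_rot": [0, 0, 0.18], "claw": 0}
    - {"delta_pos": [0.348, 0.357, 0], "delta_rot": [0, 0, 0.18], "claw": 0}
    - {"delta_pos": [0.348, 0.357, 0], "delta_rot": [0, 0, 0.18], "claw": 0}
    - {"delta_pos": [0.348, 0.357, 0], "delta_rot": [0, 0, 0.18], "claw": 0}
    - {"delta_pos": [0.348, 0.357, 0], "delta_rot": [0, 0, 0.18], "claw": 0}

```text
time: 1.18
eef_pos: [0.5033, -0.2947, 0.2546]
tcp_rot: [0.652, 0.276, -0.651, 0.274]
contact_force: [-0.8, -0.2, 0.2]
opening: -0.0
```

Request:
play_rows:
  targets:
    - {"delta_pos": [-0.013, 0.435, -0.095], "delta_rot": [0, 0, 0.184], "claw": 0}
    - {"delta_pos": [-0.013, 0.435, -0.095], "delta_rot": [0, 0, 0.184], "claw": 0}
    - {"delta_pos": [-0.013, 0.435, -0.095], "delta_rot": [0, 0, 0.184], "claw": 0}
    - {"delta_pos": [-0.013, 0.435, -0.095], "delta_rot": [0, 0, 0.184], "claw": 0}
    - {"delta_pos": [-0.013, 0.435, -0.095], "delta_rot": [0, 0, 0.184], "claw": 0}
    - {"delta_pos": [-0.013, 0.435, -0.095], "delta_rot": [0, 0, 0.184], "claw": 0}
    - {"delta_pos": [-0.013, 0.435, -0.095], "delta_rot": [0, 0, 0.184], "claw": 0}
    - {"delta_pos": [-0.013, 0.435, -0.095], "delta_rot": [0, 0, 0.184], "claw": 0}
    - {"delta_pos": [-0.013, 0.435, -0.095], "delta_rot": [0, 0, 0.184], "claw": 0}
    - {"delta_pos": [-0.013, 0.435, -0.095], "delta_rot": [0, 0, 0.184], "claw": 0}
    - {"delta_pos": [-0.013, 0.435, -0.095], "delta_rot": [0, 0, 0.184], "claw": 0}
    - {"delta_pos": [-0.013, 0.435, -0.095], "delta_rot": [0, 0, 0.184], "claw": 0}
    - {"delta_pos": [-0.013, 0.435, -0.095], "delta_rot": [0, 0, 0.184], "claw": 0}

```text
time: 2.27
eef_pos: [0.4893, 0.1416, 0.1585]
tcp_rot: [-0.545, -0.452, 0.546, -0.448]
contact_force: [-0.1, 0.1, -0.3]
opening: -0.003
```

Run:
```python
from h import *
tool();print(ctrl.finger_overhang)
c=ctrl.calibration("wrist");print(c["fx"],c["cx"],c["cy"]);M=c["camera_from_world"];print(np.round(M,3),-M[:3,:3].T@M[:3,3])
cv2.imwrite("pics/w1.png",ctrl.read_camera("wrist"))
```

```text
t 2.27 tcp [0.4893 0.1416 0.1585] yjaw deg -10.89 xax [-0.005  0.003 -1.   ] F [-0.1  0.1 -0.3] q [0.08 0.03 2.06 0.   1.06 0.27] op -0.0
0.025
282.3856049414548 255.78161486832695 194.11369354262763
[[ 0.982 -0.189 -0.005 -0.455]
 [-0.18  -0.943  0.281  0.214]
 [-0.058 -0.275 -0.96   0.355]
 [ 0.     0.     0.     1.   ]] [0.50559829 0.21381258 0.27758103]
```

View pics/w1.png

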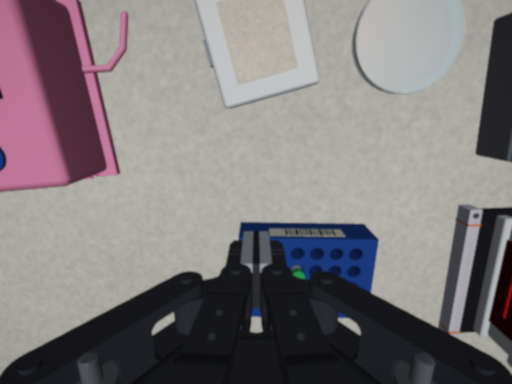

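```bash
cat >> h.py <<'E'
def arc(cor,tcp,dphis):
    out=[]
    for d in dphis:
        a=np.radians(d);R=np.array([[np.cos(a),-np.sin(a)],[np.sin(a),np.cos(a)]]);r=np.array(tcp)-cor
        q=R@r-r;out.append((d,q.round(4),round(d/180,4)))
    return out
E
python3 - <<'E'
from h import *
b=np.array([.5207,.0522]);a=np.radians(-11.4);u=np.array([np.cos(a),np.sin(a)]);n=np.array([-u[1],u[0]])
cor=b+.037*u
t=b-.047*u+.056*n;print("touch",t,"cor",cor)
for r in arc(cor,t,np.arange(2.5,51,2.5)):print(*r)
E
```

```text
touch [0.48569607 0.11638508] cor [0.55697003 0.04488668]
2.5 [-0.0031 -0.0032] 0.0139
5.0 [-0.006  -0.0065] 0.0278
7.5 [-0.0087 -0.0099] 0.0417
10.0 [-0.0113 -0.0135] 0.0556
12.5 [-0.0138 -0.0171] 0.0694
15.0 [-0.0161 -0.0209] 0.0833
17.5 [-0.0182 -0.0247] 0.0972
20.0 [-0.0202 -0.0287] 0.1111
22.5 [-0.0219 -0.0327] 0.125
25.0 [-0.0235 -0.0368] 0.1389
27.5 [-0.025 -0.041] 0.1528
30.0 [-0.0262 -0.0452] 0.1667
32.5 [-0.0273 -0.0495] 0.1806
35.0 [-0.0281 -0.0538] 0.1944
37.5 [-0.0288 -0.0582] 0.2083
40.0 [-0.0293 -0.0625] 0.2222
42.5 [-0.0296 -0.0669] 0.2361
45.0 [-0.0297 -0.0713] 0.25
47.5 [-0.0296 -0.0757] 0.2639
50.0 [-0.0293 -0.0801] 0.2778
```

Request:
play_rows:
  targets:
    - {"delta_pos": [0.001, -0.001, -0.04], "delta_rot": [0, 0, -0.003], "claw": 0}
    - {"delta_pos": [0.001, -0.001, -0.08], "delta_rot": [0, 0, -0.003], "claw": 0}
    - {"delta_pos": [0.001, -0.001, -0.1], "delta_rot": [0, 0, -0.003], "claw": 0}
    - {"delta_pos": [0.001, -0.001, -0.118], "delta_rot": [0, 0, -0.003], "claw": 0}
    - {"delta_pos": [0.001, -0.001, -0.118], "delta_rot": [0, 0, -0.003], "claw": 0}

```text
time: 2.73
eef_pos: [0.4881, 0.1376, 0.0373]
tcp_rot: [-0.546, -0.45, 0.551, -0.443]
contact_force: [-0.9, 0.6, -0.4]
opening: 0.001
```

Request:
play_rows:
  targets:
    - {"delta_pos": [-0.001, -0.006, 0.002], "delta_rot": [0, 0, 0], "claw": 0}
    - {"delta_pos": [-0.002, -0.012, 0.002], "delta_rot": [0, 0, 0], "claw": 0}
    - {"delta_pos": [-0.002, -0.017, 0.002], "delta_rot": [0, 0, 0], "claw": 0}
    - {"delta_pos": [-0.0025, -0.021, 0.002], "delta_rot": [0, 0, 0], "claw": 0}
    - {"delta_pos": [-0.0056, -0.0242, 0.002], "delta_rot": [0, 0, 0.0139], "claw": 0}
    - {"delta_pos": [-0.0085, -0.0275, 0.002], "delta_rot": [0, 0, 0.0278], "claw": 0}
    - {"delta_pos": [-0.0112, -0.0309, 0.002], "delta_rot": [0, 0, 0.0417], "claw": 0}
    - {"delta_pos": [-0.0138, -0.0345, 0.002], "delta_rot": [0, 0, 0.0556], "claw": 0}
    - {"delta_pos": [-0.0163, -0.0381, 0.002], "delta_rot": [0, 0, 0.0694], "claw": 0}
    - {"delta_pos": [-0.0186, -0.0419, 0.002], "delta_rot": [0, 0, 0.0833], "claw": 0}
    - {"delta_pos": [-0.0207, -0.0457, 0.002], "delta_rot": [0, 0, 0.0972], "claw": 0}
    - {"delta_pos": [-0.0227, -0.0497, 0.002], "delta_rot": [0, 0, 0.1111], "claw": 0}
    - {"delta_pos": [-0.0244, -0.0537, 0.002], "delta_rot": [0, 0, 0.125], "claw": 0}
    - {"delta_pos": [-0.026, -0.0578, 0.002], "delta_rot": [0, 0, 0.1389], "claw": 0}

```text
time: 3.9
eef_pos: [0.463, 0.0804, 0.041]
tcp_rot: [0.437, 0.557, -0.441, 0.552]
contact_force: [-0.6, 5.8, 3.2]
opening: 0.003
```

Run:
```python
from h import *
tool()
im=ctrl.read_camera("top");c=ctrl.calibration("top");cv2.imwrite("pics/top1.png",im)
w=ctrl.read_camera("wrist");cv2.imwrite("pics/w2.png",w)
cv2.imwrite("pics/m1.png",np.vstack([crop(im,170,80,310,220,3),cv2.resize(w,(420,315))])[:,:,:][:600+140])
cv2.imwrite("pics/m1.png",np.hstack([crop(im,170,80,310,220,2.7),cv2.resize(w,(416,378))]))
```

```text
t 3.9 tcp [0.463  0.0804 0.041 ] yjaw deg 13.33 xax [-0.009 -0.    -1.   ] F [-0.6  5.8  3.2] q [-0.04  0.15  2.2  -0.    0.81 -0.28] op 0.0
```

View pics/m1.png

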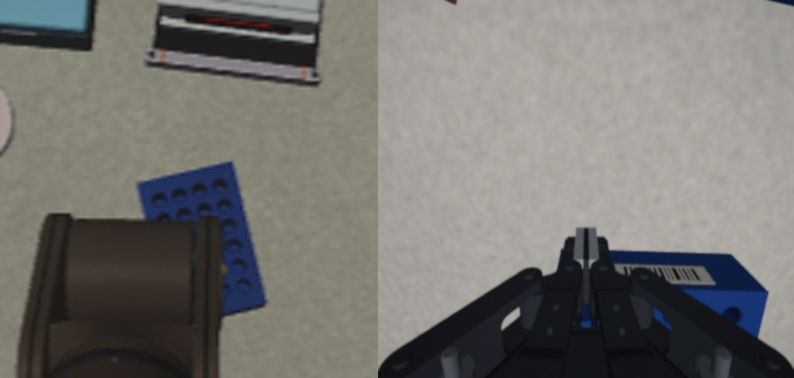

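The view shows the block turning CCW as planned. Its far corners are at about (221,148) and (256,140), and the finger is still on the near end of the face. Next I'll compute the pose and the rest of the arc.

Run:
```python
from h import *
s=tool();c=ctrl.calibration("top")
A,B,C=unproj([[221.3,147.7],[255.7,140.2],[267.5,192]],.041,c)[:,:2]
print(A,B,C,np.linalg.norm(A-B),np.linalg.norm(B-C))
w=(B-A)/np.linalg.norm(B-A);u=np.array([-w[1],w[0]])   # far direction
if u[0]<0:u=-u
ang=np.degrees(np.arctan2(u[1],u[0]));b=(A+B)/2-.064*u
n=np.array([-u[1],u[0]]);r=s["eef_pos"][:2]-b
print("b",b,"long ang",ang,"tcp along",r@u,"out",r@n)
cor=b+.037*u
for r in arc(cor,s["eef_pos"][:2],np.arange(3,61,3)):print(*r)
```

```text
t 4.0 tcp [0.4628 0.0798 0.0409] yjaw deg 13.22 xax [-0.009 -0.001 -1.   ] F [-1.   2.9  3.3] q [-0.04  0.15  2.2  -0.    0.81 -0.27] op 0.0
[0.57113859 0.08883106] [0.58703253 0.00771219] [ 0.46404619 -0.0161244 ] 0.08266128206950651 0.1252749899387637
b [0.51627976 0.03596583] long ang 11.08575413644684 tcp along -0.04403621080938857 out 0.05334148283815047
3 [-0.0018 -0.0047] 0.0167
6 [-0.0034 -0.0096] 0.0333
9 [-0.0046 -0.0145] 0.05
12 [-0.0057 -0.0195] 0.0667
15 [-0.0065 -0.0245] 0.0833
18 [-0.007  -0.0295] 0.1
21 [-0.0072 -0.0346] 0.1167
24 [-0.0072 -0.0397] 0.1333
27 [-0.0069 -0.0448] 0.15
30 [-0.0064 -0.0498] 0.1667
33 [-0.0055 -0.0548] 0.1833
36 [-0.0045 -0.0598] 0.2
39 [-0.0031 -0.0647] 0.2167
42 [-0.0015 -0.0695] 0.2333
45 [ 0.0003 -0.0743] 0.25
48 [ 0.0024 -0.0789] 0.2667
51 [ 0.0047 -0.0834] 0.2833
54 [ 0.0073 -0.0878] 0.3
57 [ 0.01  -0.092] 0.3167
60 [ 0.0131 -0.0961] 0.3333
```

Request:
play_rows:
  targets:
    - {"delta_pos": [-0.0018, -0.0047, 0], "delta_rot": [0, 0, 0.0167], "claw": 0}
    - {"delta_pos": [-0.0034, -0.0096, 0], "delta_rot": [0, 0, 0.0333], "claw": 0}
    - {"delta_pos": [-0.0046, -0.0145, 0], "delta_rot": [0, 0, 0.05], "claw": 0}
    - {"delta_pos": [-0.0057, -0.0195, 0], "delta_rot": [0, 0, 0.0667], "claw": 0}
    - {"delta_pos": [-0.0065, -0.0245, 0], "delta_rot": [0, 0, 0.0833], "claw": 0}
    - {"delta_pos": [-0.007, -0.0295, 0], "delta_rot": [0, 0, 0.1], "claw": 0}
    - {"delta_pos": [-0.0072, -0.0346, 0], "delta_rot": [0, 0, 0.1167], "claw": 0}
    - {"delta_pos": [-0.0072, -0.0397, 0], "delta_rot": [0, 0, 0.1333], "claw": 0}
    - {"delta_pos": [-0.0069, -0.0448, 0], "delta_rot": [0, 0, 0.15], "claw": 0}
    - {"delta_pos": [-0.0064, -0.0498, 0], "delta_rot": [0, 0, 0.1667], "claw": 0}
    - {"delta_pos": [-0.0055, -0.0548, 0], "delta_rot": [0, 0, 0.1833], "claw": 0}
    - {"delta_pos": [-0.0045, -0.0598, 0], "delta_rot": [0, 0, 0.2], "claw": 0}
    - {"delta_pos": [-0.0031, -0.0647, 0], "delta_rot": [0, 0, 0.2167], "claw": 0}
    - {"delta_pos": [-0.0015, -0.0695, 0], "delta_rot": [0, 0, 0.2333], "claw": 0}
    - {"delta_pos": [0.0003, -0.0743, 0], "delta_rot": [0, 0, 0.25], "claw": 0}

```text
time: 5.25
eef_pos: [0.4613, 0.0064, 0.0412]
tcp_rot: [0.19, 0.683, -0.196, 0.677]
contact_force: [-6.5, 6.5, 7.2]
opening: 0.003
```

Run:
```python
from h import *
tool()
im=ctrl.read_camera("top");c=ctrl.calibration("top");cv2.imwrite("pics/top2.png",im)
sc=ctrl.read_camera("scene");cv2.imwrite("pics/scene2.png",sc)
cv2.imwrite("pics/m2.png",np.hstack([crop(im,170,80,310,220,2.7),crop(sc,200,130,340,270,2.7)]))
```

```text
t 5.25 tcp [0.4613 0.0064 0.0412] yjaw deg 58.28 xax [-0.011 -0.005 -1.   ] F [-6.5  6.5  7.2] q [-0.2   0.13  2.21 -0.01  0.81 -1.21] op 0.0
```

View pics/m2.png

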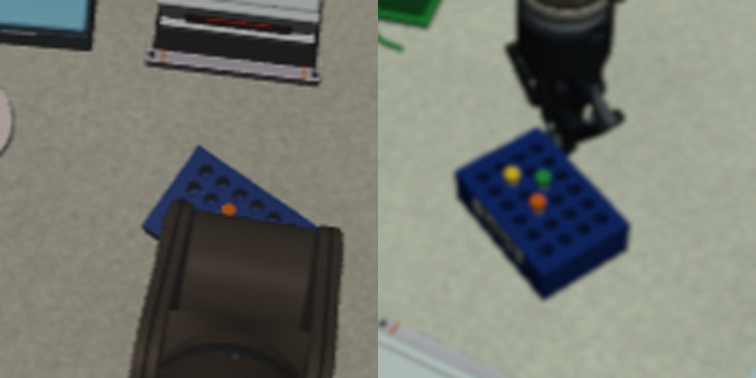

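The scene view (right) shows the block unoccluded, with all three tubes seated, so I can fit from it.

Run:
```python
from h import *
s=tool();c=ctrl.calibration("scene")
im=cv2.imread("pics/scene0.png");m=blockmask(im,(235,170,320,245));print("scene0",fit(m,[.52,.052,1.37],BLK,c),m.sum())
im=cv2.imread("pics/scene2.png");m=blockmask(im,(205,165,310,250))
p,f=fit(m,[.517,.01,1.371+1.15],BLK,c);print(p,f,m.sum());blk(p)
a=p[2]-np.pi/2;u=np.array([np.cos(a),np.sin(a)]);n=np.array([-u[1],u[0]]);b=p[:2];r=s["eef_pos"][:2]-b
print("long",np.degrees(a),"along",r@u,"out",r@n)
for q in arc(b+.037*u,s["eef_pos"][:2],np.arange(3,31,3)):print(*q)
```

```text
t 5.35 tcp [0.4618 0.0055 0.0411] yjaw deg 58.2 xax [-0.01  -0.007 -1.   ] F [-4.7  2.7  4. ] q [-0.2   0.13  2.21 -0.01  0.81 -1.21] op 0.0
scene0 (array([0.51744287, 0.05230333, 1.39326017]), np.float64(136.2235294117647)) 2223.0
[0.52948337 0.01179657 2.49680901] 115.89411764705883 2324.0
block [0.5295 0.0118 2.4968] in reader frame -0.1464 -0.0148 ang deg -28.5
long 53.05661859603388 along -0.04570623586206639 out 0.05030485787663629
3 [ 0.002  -0.0047] 0.0167
6 [ 0.0042 -0.0092] 0.0333
9 [ 0.0067 -0.0136] 0.05
12 [ 0.0094 -0.0179] 0.0667
15 [ 0.0123 -0.022 ] 0.0833
18 [ 0.0155 -0.026 ] 0.1
21 [ 0.0188 -0.0298] 0.1167
24 [ 0.0224 -0.0335] 0.1333
27 [ 0.0261 -0.0369] 0.15
30 [ 0.03   -0.0402] 0.1667
```

Request:
play_rows:
  targets:
    - {"delta_pos": [0.002, -0.0047, 0], "delta_rot": [0, 0, 0.0167], "claw": 0}
    - {"delta_pos": [0.0042, -0.0092, 0], "delta_rot": [0, 0, 0.0333], "claw": 0}
    - {"delta_pos": [0.0067, -0.0136, 0], "delta_rot": [0, 0, 0.05], "claw": 0}
    - {"delta_pos": [0.0094, -0.0179, 0], "delta_rot": [0, 0, 0.0667], "claw": 0}
    - {"delta_pos": [0.0123, -0.022, 0], "delta_rot": [0, 0, 0.0833], "claw": 0}
    - {"delta_pos": [0.0155, -0.026, 0], "delta_rot": [0, 0, 0.1], "claw": 0}
    - {"delta_pos": [0.0188, -0.0298, 0], "delta_rot": [0, 0, 0.1167], "claw": 0}
    - {"delta_pos": [0.0224, -0.0335, 0], "delta_rot": [0, 0, 0.1333], "claw": 0}
    - {"delta_pos": [0.0261, -0.0369, 0], "delta_rot": [0, 0, 0.15], "claw": 0}
    - {"delta_pos": [0.0261, -0.0369, 0], "delta_rot": [0, 0, 0.15], "claw": 0}

```text
time: 6.18
eef_pos: [0.4869, -0.032, 0.0412]
tcp_rot: [0.025, 0.71, -0.033, 0.703]
contact_force: [-3.6, -1.3, 0.0]
opening: -0.002
```

```bash
cat >> h.py <<'E'
def scenefit(p0,rect,name):
    c=ctrl.calibration("scene");im=ctrl.read_camera("scene");cv2.imwrite(name,im)
    m=blockmask(im,rect);p,f=fit(m,p0,BLK,c);print("cost",f);blk(p);return p
E
python3 - <<'E'
from h import *
s=tool()
p=scenefit([.545,.0,1.371+1.6],(205,165,310,260),"pics/scene3.png")
a=p[2]-np.pi/2;u=np.array([np.cos(a),np.sin(a)]);n=np.array([-u[1],u[0]]);r=s["eef_pos"][:2]-p[:2]
print("long",np.degrees(a),"along",r@u,"out",r@n)
E
```

```text
t 6.18 tcp [ 0.4869 -0.032   0.0412] yjaw deg 85.24 xax [-0.009 -0.011 -1.   ] F [-3.6 -1.3  0. ] q [-0.27  0.18  2.15 -0.02  0.81 -1.74] op -0.0
cost 108.49019607843137
block [5.4580e-01 2.7000e-03 2.9366e+00] in reader frame -0.1289 -0.0214 ang deg -3.3
long 78.25220160833487 along -0.04602228279020697 out 0.050647778218838355
```

Block measures −3.3° from the rail, clear by 86 mm, and 21 mm off-centre. Next I back off, open the fingers and centre behind the long face. I'll then push with both fingers along a slightly oblique line, which also removes the lateral offset.

Request:
play_rows:
  targets:
    - {"delta_pos": [-0.015, 0.002, 0], "delta_rot": [0, 0, -0.01], "claw": 0}
    - {"delta_pos": [-0.02, 0.004, -0.004], "delta_rot": [0, 0, -0.02], "claw": 40}
    - {"delta_pos": [-0.018, 0.02, -0.004], "delta_rot": [0, 0, -0.0206], "claw": 85}
    - {"delta_pos": [-0.0143, 0.038, -0.004], "delta_rot": [0, 0, -0.0206], "claw": 85}
    - {"delta_pos": [-0.0143, 0.038, -0.004], "delta_rot": [0, 0, -0.0206], "claw": 85}
    - {"delta_pos": [-0.0143, 0.038, -0.004], "delta_rot": [0, 0, -0.0206], "claw": 85}
    - {"delta_pos": [-0.0143, 0.038, -0.004], "delta_rot": [0, 0, -0.0206], "claw": 85}
    - {"delta_pos": [-0.0143, 0.038, -0.004], "delta_rot": [0, 0, -0.0206], "claw": 85}

```text
time: 6.9
eef_pos: [0.4729, 0.0054, 0.0373]
tcp_rot: [0.049, 0.708, -0.057, 0.702]
contact_force: [0.1, -0.7, 0.6]
opening: 0.973
```

Run:
```python
from h import *
s=tool()
p=scenefit([.545,.0,2.937],(205,165,310,260),"pics/scene4.png")
c=ctrl.calibration("scene");sc=cv2.imread("pics/scene4.png")
R=(0,.012,-.08,.08,0,.018)
for q,bx in((p,BLK),(RAIL,R)):
  cv2.polylines(sc,[np.round(cv2.convexHull(proj(box(q,bx),c).astype(np.float32))*16).astype(int)],1,(0,255,255),1,cv2.LINE_AA,4)
im=ctrl.read_camera("top");cv2.imwrite("pics/top4.png",im);ct=ctrl.calibration("top")
for q,bx in((p,BLK),(RAIL,R)):
  cv2.polylines(im,[np.round(cv2.convexHull(proj(box(q,bx),ct).astype(np.float32))*16).astype(int)],1,(0,255,255),1,cv2.LINE_AA,4)
cv2.imwrite("pics/m4.png",np.hstack([crop(im,190,80,310,220,3.3),crop(sc,170,160,290,300,3.3)]))
```

```text
t 6.9 tcp [0.4729 0.0054 0.0373] yjaw deg 81.4 xax [-0.008 -0.011 -1.   ] F [ 0.1 -0.7  0.6] q [-0.2   0.16  2.19 -0.02  0.8  -1.61] op 0.97
cost 134.078431372549
block [5.4720e-01 2.8000e-03 2.9399e+00] in reader frame -0.1276 -0.021 ang deg -3.11
```

View pics/m4.png

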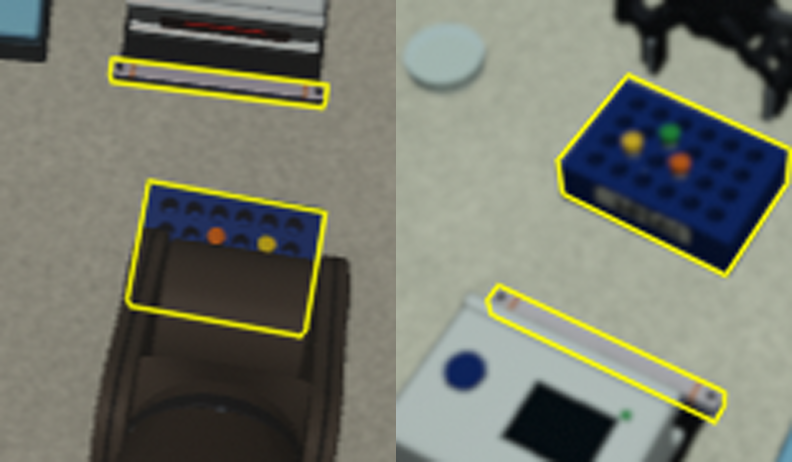

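Request:
play_rows:
  targets:
    - {"delta_pos": [0.008, -0.0012, -0.002], "delta_rot": [0, 0, 0.001], "claw": 85}
    - {"delta_pos": [0.014, -0.002, -0.002], "delta_rot": [0, 0, 0.001], "claw": 85}
    - {"delta_pos": [0.018, -0.0027, -0.002], "delta_rot": [0, 0, 0.001], "claw": 85}
    - {"delta_pos": [0.0208, -0.0031, -0.002], "delta_rot": [0, 0, 0.001], "claw": 85}
    - {"delta_pos": [0.026, -0.0024, -0.002], "delta_rot": [0, 0, 0.001], "claw": 85}
    - {"delta_pos": [0.0311, -0.0017, -0.002], "delta_rot": [0, 0, 0.001], "claw": 85}
    - {"delta_pos": [0.0363, -0.0011, -0.002], "delta_rot": [0, 0, 0.001], "claw": 85}
    - {"delta_pos": [0.0414, -0.0004, -0.002], "delta_rot": [0, 0, 0.001], "claw": 85}
    - {"delta_pos": [0.0466, 0.0003, -0.002], "delta_rot": [0, 0, 0.001], "claw": 85}
    - {"delta_pos": [0.0518, 0.001, -0.002], "delta_rot": [0, 0, 0.001], "claw": 85}
    - {"delta_pos": [0.0569, 0.0017, -0.002], "delta_rot": [0, 0, 0.001], "claw": 85}
    - {"delta_pos": [0.0621, 0.0023, -0.002], "delta_rot": [0, 0, 0.001], "claw": 85}

```text
time: 8.0
eef_pos: [0.5313, 0.0078, 0.0342]
tcp_rot: [0.048, 0.712, -0.056, 0.698]
contact_force: [-12.5, -2.2, 8.2]
opening: 0.993
```

Run:
```python
from h import *
s=tool();blk([*s["eef_pos"][:2],0])
p=scenefit([.585,.0,2.99],(190,165,310,275),"pics/scene5.png")
```

```text
t 8.0 tcp [0.5313 0.0078 0.0342] yjaw deg 81.61 xax [-0.021 -0.01  -1.   ] F [-12.5  -2.2   8.2] q [-0.17  0.28  2.04 -0.02  0.83 -1.58] op 0.99
block [0.5313 0.0078 0.    ] in reader frame -0.1441 -0.0185 ang deg 8.45
cost 1662.5647058823529
block [0.5915 0.0077 3.0468] in reader frame -0.0845 -0.0097 ang deg 3.01
```

```bash
sed -i 's|    h=cv2.convexHull(cv2.findNonZero(m));m\[:\]=0|    n,l,st,_=cv2.connectedComponentsWithStats(m);m=(l==1+st[1:,4].argmax()).astype(np.uint8)\n    h=cv2.convexHull(cv2.findNonZero(m));m[:]=0|' h.py
cat >> h.py <<'E'
def show(im,c,p,r,k):
    for q,bx in((p,BLK),(RAIL,(0,.012,-.08,.08,0,.018))):
        cv2.polylines(im,[np.round(cv2.convexHull(proj(box(q,bx),c).astype(np.float32))*16).astype(int)],1,(0,255,255),1,cv2.LINE_AA,4)
    return crop(im,*r,k)
E
python3 - <<'E'
from h import *
p=scenefit([.588,.005,2.99],(190,165,310,275),"pics/scene6.png")
sc=cv2.imread("pics/scene6.png");cv2.imwrite("pics/m6.png",show(sc,ctrl.calibration("scene"),p,(170,160,290,300),4))
E
```

```text
cost 104.33725490196078
block [0.585  0.0089 2.9923] in reader frame -0.0911 -0.0094 ang deg -0.11
```

View pics/m6.png

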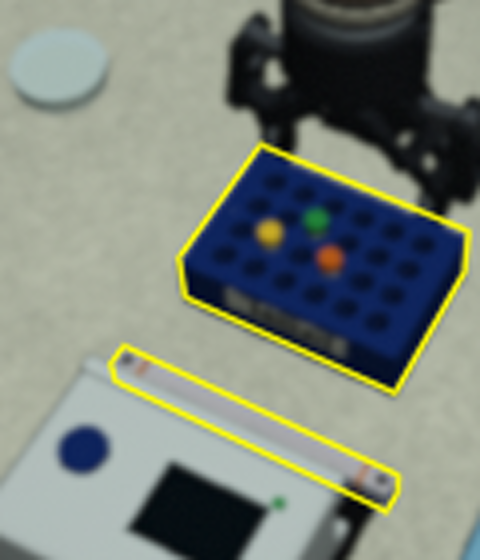

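Request:
play_rows:
  targets:
    - {"delta_pos": [0.0047, 0.0007, 0], "delta_rot": [0, 0, 0], "claw": 85}
    - {"delta_pos": [0.0094, 0.0013, 0], "delta_rot": [0, 0, 0], "claw": 85}
    - {"delta_pos": [0.0142, 0.002, 0], "delta_rot": [0, 0, 0], "claw": 85}
    - {"delta_pos": [0.0189, 0.0027, 0], "delta_rot": [0, 0, 0], "claw": 85}
    - {"delta_pos": [0.0236, 0.0034, 0], "delta_rot": [0, 0, 0], "claw": 85}
    - {"delta_pos": [0.0283, 0.004, 0], "delta_rot": [0, 0, 0], "claw": 85}
    - {"delta_pos": [0.033, 0.0047, 0], "delta_rot": [0, 0, 0], "claw": 85}
    - {"delta_pos": [0.036, 0.0043, 0], "delta_rot": [0, 0, 0], "claw": 85}
    - {"delta_pos": [0.039, 0.0038, 0], "delta_rot": [0, 0, 0], "claw": 85}
    - {"delta_pos": [0.041, 0.0035, 0], "delta_rot": [0, 0, 0], "claw": 85}
    - {"delta_pos": [0.0425, 0.0033, 0], "delta_rot": [0, 0, 0], "claw": 85}

```text
time: 9.02
eef_pos: [0.5724, 0.0117, 0.033]
tcp_rot: [0.048, 0.714, -0.055, 0.696]
contact_force: [-8.5, 1.5, 4.5]
opening: 1.0
```

Run:
```python
from h import *
s=tool();blk([*s["eef_pos"][:2],0])
p=scenefit([.625,.011,2.99],(195,165,310,285),"pics/scene7.png")
p2=p
sc=cv2.imread("pics/scene7.png");a=show(sc,ctrl.calibration("scene"),p,(170,160,290,300),3.3)
im=ctrl.read_camera("top");cv2.imwrite("pics/m7.png",np.hstack([a,crop(im,190,50,310,190,3.3)]))
```

```text
t 9.02 tcp [0.5724 0.0117 0.033 ] yjaw deg 81.65 xax [-0.026 -0.009 -1.   ] F [-8.5  1.5  4.5] q [-0.15  0.36  1.94 -0.02  0.86 -1.57] op 1.0
block [0.5724 0.0117 0.    ] in reader frame -0.104 -0.0085 ang deg 8.45
cost 124.2313725490196
block [0.6244 0.012  2.9951] in reader frame -0.0525 -0.0006 ang deg 0.05
```

View pics/m7.png

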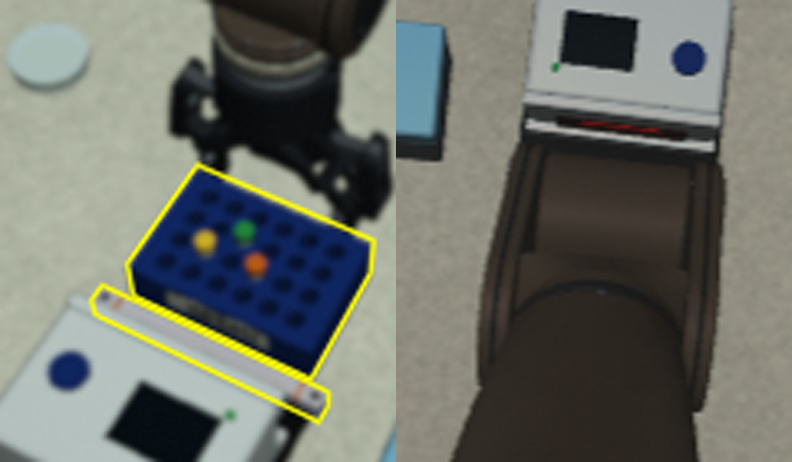

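Request:
play_rows:
  targets:
    - {"delta_pos": [0.002, -0.0003, 0], "delta_rot": [0, 0, 0], "claw": 85}
    - {"delta_pos": [0.0035, -0.0005, 0], "delta_rot": [0, 0, 0], "claw": 85}
    - {"delta_pos": [0.005, -0.0007, 0], "delta_rot": [0, 0, 0], "claw": 85}
    - {"delta_pos": [0.0065, -0.001, 0], "delta_rot": [0, 0, 0], "claw": 85}
    - {"delta_pos": [0.0065, -0.001, 0], "delta_rot": [0, 0, 0], "claw": 85}

```text
time: 9.53
eef_pos: [0.5762, 0.0114, 0.0322]
tcp_rot: [0.047, 0.717, -0.055, 0.693]
contact_force: [-9.0, 0.6, 6.6]
opening: 0.997
```

Request:
play_rows:
  targets:
    - {"delta_pos": [0.003, -0.0004, 0.001], "delta_rot": [0, 0, 0], "claw": 85}
    - {"delta_pos": [0.0045, -0.0007, 0.001], "delta_rot": [0, 0, 0], "claw": 85}
    - {"delta_pos": [0.006, -0.0009, 0.001], "delta_rot": [0, 0, 0], "claw": 85}
    - {"delta_pos": [0.006, -0.0009, 0.001], "delta_rot": [0, 0, 0], "claw": 85}

```text
time: 9.87
eef_pos: [0.579, 0.0111, 0.0323]
tcp_rot: [0.047, 0.721, -0.054, 0.689]
contact_force: [-9.8, 1.7, 6.0]
opening: 0.992
```

Run:
```python
from h import *
s=tool();blk([*s["eef_pos"][:2],0])
p=scenefit([.63,.011,2.99],(195,165,310,285),"pics/scene8.png")
```

```text
t 9.87 tcp [0.579  0.0111 0.0323] yjaw deg 81.75 xax [-0.045 -0.007 -0.999] F [-9.8  1.7  6. ] q [-0.15  0.38  1.91 -0.02  0.89 -1.57] op 0.99
block [0.579  0.0111 0.    ] in reader frame -0.0973 -0.0082 ang deg 8.45
cost 184.31764705882352
block [0.6272 0.0111 3.011 ] in reader frame -0.0496 -0.0011 ang deg 0.96
```

Request:
play_rows:
  targets:
    - {"delta_pos": [0.001, -0.0001, 0.001], "delta_rot": [0, -0.007, 0], "claw": 85}
    - {"delta_pos": [0.002, -0.0003, 0.001], "delta_rot": [0, -0.014, 0], "claw": 85}
    - {"delta_pos": [0.003, -0.0004, 0.001], "delta_rot": [0, -0.014, 0], "claw": 85}
    - {"delta_pos": [0.004, -0.0006, 0.001], "delta_rot": [0, -0.014, 0], "claw": 85}
    - {"delta_pos": [0.004, -0.0006, 0.001], "delta_rot": [0, -0.014, 0], "claw": 85}

```text
time: 10.33
eef_pos: [0.5795, 0.0112, 0.0322]
tcp_rot: [0.049, 0.709, -0.053, 0.702]
contact_force: [-11.6, 1.6, 5.8]
opening: 0.997
```

Run:
```python
from h import *
s=tool();blk([*s["eef_pos"][:2],0])
p=scenefit([.63,.011,2.99],(195,165,310,285),"pics/scene9.png")
```

```text
t 10.33 tcp [0.5795 0.0112 0.0322] yjaw deg 81.75 xax [-0.011 -0.005 -1.   ] F [-11.6   1.6   5.8] q [-0.15  0.37  1.93 -0.01  0.85 -1.57] op 1.0
block [0.5795 0.0112 0.    ] in reader frame -0.0968 -0.0081 ang deg 8.45
cost 194.61960784313726
block [0.6271 0.011  2.9926] in reader frame -0.0498 -0.0012 ang deg -0.09
```

Request:
play_rows:
  targets:
    - {"delta_pos": [0.004, -0.0006, 0.001], "delta_rot": [0, -0.004, 0], "claw": 85}
    - {"delta_pos": [0.006, -0.0009, 0.001], "delta_rot": [0, -0.008, 0], "claw": 85}
    - {"delta_pos": [0.008, -0.0012, 0.001], "delta_rot": [0, -0.01, 0], "claw": 85}
    - {"delta_pos": [0.009, -0.0013, 0.001], "delta_rot": [0, -0.01, 0], "claw": 85}
    - {"delta_pos": [0.009, -0.0013, 0.001], "delta_rot": [0, -0.01, 0], "claw": 85}

```text
time: 10.8
eef_pos: [0.5797, 0.0112, 0.0318]
tcp_rot: [0.05, 0.707, -0.052, 0.703]
contact_force: [-28.2, 2.0, 22.0]
opening: 0.996
```

Run:
```python
from h import *
s=tool();blk([*s["eef_pos"][:2],0])
p=scenefit([.63,.011,2.99],(195,165,310,285),"pics/scene10.png")
```

```text
t 10.8 tcp [0.5797 0.0112 0.0318] yjaw deg 81.77 xax [-0.006 -0.002 -1.   ] F [-28.2   2.   22. ] q [-0.15  0.37  1.93 -0.    0.85 -1.58] op 1.0
block [0.5797 0.0112 0.    ] in reader frame -0.0967 -0.008 ang deg 8.45
cost 192.21568627450978
block [0.6274 0.0113 3.001 ] in reader frame -0.0495 -0.0009 ang deg 0.39
```

Force rose to 28 N with no further motion, so the face is against the rail. Backing off.

Request:
play_rows:
  targets:
    - {"delta_pos": [-0.003, 0.0004, 0], "delta_rot": [0, 0, 0], "claw": 85}
    - {"delta_pos": [-0.008, 0.0012, 0], "delta_rot": [0, 0, 0], "claw": 85}
    - {"delta_pos": [-0.02, 0.003, 0], "delta_rot": [0, 0, 0], "claw": 85}
    - {"delta_pos": [-0.04, 0.006, 0], "delta_rot": [0, 0, 0], "claw": 85}
    - {"delta_pos": [-0.06, 0.009, 0.01], "delta_rot": [0, 0, 0], "claw": 85}
    - {"delta_pos": [-0.08, 0, 0.05], "delta_rot": [0, 0, 0], "claw": 85}
    - {"delta_pos": [-0.08, -0.03, 0.09], "delta_rot": [0, 0, 0], "claw": 85}
    - {"delta_pos": [-0.08, -0.06, 0.12], "delta_rot": [0, 0, 0], "claw": 85}
    - {"delta_pos": [-0.08, -0.1, 0.15], "delta_rot": [0, 0, 0], "claw": 85}
    - {"delta_pos": [-0.08, -0.14, 0.18], "delta_rot": [0, 0, 0], "claw": 85}
    - {"delta_pos": [-0.08, -0.18, 0.2], "delta_rot": [0, 0, 0], "claw": 85}
    - {"delta_pos": [-0.08, -0.22, 0.22], "delta_rot": [0, 0, 0], "claw": 85}
    - {"delta_pos": [-0.08, -0.26, 0.22], "delta_rot": [0, 0, 0], "claw": 85}
    - {"delta_pos": [-0.08, -0.3, 0.22], "delta_rot": [0, 0, 0], "claw": 85}
    - {"delta_pos": [-0.08, -0.34, 0.22], "delta_rot": [0, 0, 0], "claw": 85}
    - {"delta_pos": [-0.08, -0.38, 0.22], "delta_rot": [0, 0, 0], "claw": 85}
    - {"delta_pos": [-0.08, -0.38, 0.22], "delta_rot": [0, 0, 0], "claw": 85}

```text
time: 12.27
eef_pos: [0.4998, -0.3737, 0.2527]
tcp_rot: [0.049, 0.706, -0.054, 0.705]
contact_force: [0.7, 1.1, -0.9]
opening: 0.996
```

Run:
```python
from h import *
s=tool();c=ctrl.calibration("top")
p=scenefit([.63,.011,2.99],(195,165,310,285),"pics/scene11.png")
im=ctrl.read_camera("top");cv2.imwrite("pics/top11.png",im)
m=blockmask(im,(205,85,300,160));p,f=fit(m,[.634,.011,2.99],BLK,c);print(f,m.sum());blk(p)
sc=cv2.imread("pics/scene11.png")
cv2.imwrite("pics/m11.png",np.hstack([crop(im,195,75,315,165,3.3),crop(sc,150,190,270,280,3.3)]))
d=cv2.absdiff(im,cv2.imread("pics/top0.png")).max(2)
for n,v in dict(tip=(179,73),dl=(156,125),sb=(147,174),bot=(342,98),beak=(354,147),ds=(342,179)).items():
  print(n,(d[v[1]-20:v[1]+20,v[0]-20:v[0]+20]>40).sum())
```

```text
t 12.27 tcp [ 0.4998 -0.3737  0.2527] yjaw deg 81.62 xax [-0.002 -0.007 -1.   ] F [ 0.7  1.1 -0.9] q [-0.8   0.18  1.71 -0.01  1.25 -2.22] op 1.0
cost 289.8
block [0.6275 0.0112 3.0019] in reader frame -0.0494 -0.001 ang deg 0.44
154.99215686274508 1979.0
block [0.6366 0.0107 3.0098] in reader frame -0.0403 -0.0002 ang deg 0.9
tip 0
dl 0
sb 0
bot 0
beak 0
ds 0
```

View pics/m11.png

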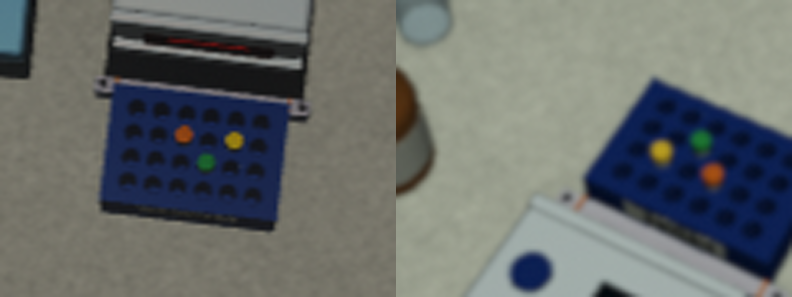

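```bash
python3 -c "
from plant import ctrl
print(ctrl.sign_off())"
```

```text
the job is handed in; nothing more can be done
None
```

The block now lies flush along the ivory reader's stop rail, centred between the orange marks, and I have handed the job in. I pushed the near end of its long face with closed fingers and turned it about 90° on the open bench. It was within about 3° of the rail while still some 85 mm clear. Open fingers then slid it up on a slightly oblique line until the push force rose to 28 N with no further motion. The robot clock stood at about 12 s of the 64 s allowed.

Last checks, with the arm withdrawn:
- **Angle:** 0.4° to 0.9° off the rail, against a limit of 2°.
- **Centring:** within about 1 mm, against a limit of 10 mm.
- **Tubes:** all three are standing in their wells in the last picture.
- **Bystanders:** the top picture shows no change at any of the six.
- **Distance to the rail (the cameras disagree):** the top camera puts the block at x = −40.3 mm and the scene camera at −49.4 mm; flush is −43 mm. The scene value lies outside the allowed −46.5 to −40 mm. I judged the block flush from the stall against the rail with the tool about where a flush block would put it. The scene camera had already read 3 mm too far from the rail at the start.

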